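# Set out a solvent changeover at the HPLC

### The arm

A 6-joint arm with a two-finger parallel gripper is mounted at the origin on the work surface. World frame = base frame: x ahead of the robot, y to its left, z up, the work surface at z = 0. Lengths are in mm, angles in rad, forces in N, time in s.
With the tool pointing down it reaches from about 400 to 925 mm from the base axis. Payload 12.5 kg.
Tool frame: the origin (TCP) lies on the mounting face of the last link; the fingertips stand 190 mm ahead of it and the grasp point (between the pads) lies 171 mm ahead of it; z points along the fingers, y is the line along which they close (so a half turn about z gives the same grasp; the last joint's range is limited). The gripper opens to 95 mm and grips with 3 to 60 N. Pads are 20 mm wide; open, the fingers measure 119 mm over their backs; the gripper's body (75 mm by 180 mm) begins 59 mm behind the grasp point.
Start: joints at [-1.308, 0.491, 1.559, -0, 1.092, -0.106], TCP at [225.329, -582.968, 404.761] pointing down, gripper open.
Joint ranges: [-3.1, 3.1], [-0.84, 2.19], [0.05, 2.79], [-1.13, 4.28], [0.06, 2.93], [-2.69, 2.69]. Speed limits (rad/s): [2.22, 2.22, 2.79, 3.14, 3.14, 3.14].

### API

Orientations are given as [roll, pitch, yaw] about the fixed x, y, z axes, in that order (R = Rz(yaw) Ry(pitch) Rx(roll)).
In Python, from cell import * gives the robot as it stands.
- The arm moves only by the tool arm_command, never from a script. Its argument "rows" is a list that holds one entry, the list of rows, each a list of 7 numbers: the shift along the tool's x, y, z normalised to -1 to 1, where 1 is 0.15 m, then the turn, a rotation vector about the tool's x, y, z normalised to -1 to 1, where 1 is 360 degrees, then the opening, from -1 (shut) to 1 (fully open). A call has 1 to 10 rows; each row is the pose to reach, as a shift and turn from the pose commanded when the call began, along the tool's axes at that moment, turning the shorter way round; what a row does not reach only later rows make up. A row lasts 1/12 s, in which the tool goes at most 41.7 mm and 7.16 degrees, less where a joint would pass 70% of its speed; a pose out of reach is approached as far as the arm can. A call with a number of a shift or a turn outside -1 to 1 is refused whole. A call with a gripper value outside its range is refused whole. The fingers move at their own pace and stop on an object; the grip force is fixed at half the most. Time passes only in rows, so rows that repeat a pose let the fingers close. It gives the time, the measured TCP pose, the force, the opening and the grip force at its end, in the units of the state.
- state(): the state, without advancing time (a new reading comes with each control period).
- read_camera(name): name is "scene" or "top" or "wrist"; returns (picture, depth): 384x512x3 uint8, red, green, blue; 384x512 float32, mm along the optical axis (not along the pixel's ray), 0 where there is no reading.
- get_calibration(name): a dict with "camera_matrix" (3x3 intrinsics, pixels), "D" ([k1, k2, p1, p2, k3] as OpenCV has them; the pictures are not rectified), "position" and "orientation" of the camera in the world; the wrist camera has in their place "hand_eye" (4x4, takes a point from camera to tool coordinates, whose origin is the TCP and whose axes are the flange's). Camera axes: x right, y up, looking along -z (the intrinsics and any distortion apply to the point x, -y, -z); pixel columns grow to the right and rows downward; lengths in mm; the calibration is good to about 2 mm. A picture is of the moment at which its call begins: read the wrist's pose just before it. get_calibration takes no time and is no camera call.
- job_done(): hands the job in; it is judged then, once.
The state is a dict: "t": time; "joints": joint angles; "qvel": joint speeds; "tau": joint torques, N m; "eef_pos": TCP position; "tcp_rot": TCP orientation; "ft_force": force on the tool from outside, world axes, zero at the start; "moment": the same for the moment, N m; "opening": opening from 0.0 (shut) to 1.0 (fully open); "grip_force": force on a finger pad.
Only numpy, scipy, OpenCV 4.12 (cv2) and the standard library are available. Lean on these libraries where they do the work, as an engineer would, in place of code of your own. Each camera call takes 0.05 s, during which the arm holds its last target. There are 200 camera calls.

### The job

Get the solvent tray ready for a changeover: move the three fresh capped glass bottles from the white carrier into the front row of the solvent tray, in the same order as the bottles in use behind them, so that each fresh bottle stands directly in front of the bottle of its own shape. Also lift just the top beaker off the nested stack and stand it in the middle of the steel spill dish, to catch the purge. Keep the bottles upright, set them down without dropping them, and leave the bottles in use and the rest of the beaker stack where they stand.

Things in the scene. Friction and masses are not known exactly. Their poses are not given: they have to be found in the camera images.
- fresh_round: Fresh round glass bottle, body 60 mm across, 105 mm tall with cap; from above a wide round shoulder shows round the cap. 0.2 kg. Blue cap with plain top, 24 mm tall, 34 mm across; shoulder below 75 mm. Stands 4 mm above the bench in a cell of the white carrier: one row of four 77 x 77 mm cells, walls 35 mm high. Origin: centre of underside, z up.
- fresh_square: Fresh square glass bottle, body 50 x 50 mm (sides along its x, y), 115 mm tall with cap; from above its four corners show round the cap. 0.2 kg. Blue cap with plain top, 24 mm tall, 34 mm across; shoulder below 83 mm. Stands 4 mm above the bench in another cell of the white carrier (cells 81 mm apart, the row leads away from the robot). Origin: centre of underside, z up.
- fresh_slim: Fresh slim round glass bottle, body 42 mm across, 140 mm tall with cap, the tallest; from above only a narrow shoulder shows. 0.2 kg. Blue cap with plain top, 24 mm tall, 34 mm across; shoulder below 106 mm. Stands 4 mm above the bench in another cell of the white carrier. The carrier's fourth cell holds a white dropper bottle 108 mm tall, not part of the job. Origin: centre of underside, z up.
- used_round: The round bottle in use: same shape and sizes as fresh_round, told apart by two small port fittings that stand 10 mm up from its cap. Loose, stands in one of the three bays of the back row of the solvent tray. Origin: centre of its underside; z up.
- used_square: The square bottle in use: same shape and sizes as fresh_square, told apart by two small port fittings that stand 10 mm up from its cap. Loose, stands in one of the three bays of the back row of the solvent tray. Origin: centre of its underside; z up.
- used_slim: The slim bottle in use: same shape and sizes as fresh_slim, told apart by two small port fittings that stand 10 mm up from its cap. Loose, stands in one of the three bays of the back row of the solvent tray. Origin: centre of its underside; z up.
- tray: Dark solvent tray, fixed, 166 (x) by 247 mm (y); walls and dividers 30 mm high, 4 mm thick, floor 4 mm. Two rows of three bays, 77 x 77 mm inside: front row (robot's side) at x = -40.5 mm, back row at x = +40.5 mm; columns at y = -81, 0, +81 mm. Origin: centre of underside; x points away from the robot (within 0.2 rad), y along the rows, z up.
- beaker_top: Top one of three equal nested white plastic beakers. 76 mm tall, 35 g; upper 24 mm is a straight collar 58 mm across, below it the body tapers from 50 to 35 mm at the foot. In the stack only this collar is free; it rests on the rim of the next beaker, whose collar of the same width begins right there. Loose, 1 to 2 mm of play. Origin: centre of underside, z up.
- beaker_next: The second beaker of the stack, same as beaker_top, whose origin lies 24 mm above this one's at the start; it sits 24 mm above the bottom beaker of the stack. Origin: centre of its underside; z up.
- dish: Shallow round steel spill dish on the bench, 76 mm across its rim, 10 mm high, flat inner floor about 60 mm across and 3 mm above its underside, 0.15 kg, loose. Origin: centre of its underside; z up.
There are look-alikes about, which are no part of the job. What is shaped like the fresh_slim but green or orange is not meant.

How it is judged (in metres and radians):
At the end, for the whole second after the job is handed in: Each fresh bottle stands upright (0.1 rad), at rest on the floor of the front bay in the column of the used bottle of its shape; used bottles upright in their back bays; the top beaker upright on the dish's floor, centres within 18 mm; next beaker within 20 mm of its start (x of fresh_round in the frame of tray between -0.079 and -0.002 m and z of fresh_round in the frame of tray between 0 and 0.01 m and x of used_round in the frame of tray between 0.002 and 0.079 m and z of used_round in the frame of tray between 0 and 0.01 m and ((y of fresh_round in the frame of tray between -0.1195 and -0.0425 m and y of used_round in the frame of tray between -0.1195 and -0.0425 m) or (y of fresh_round in the frame of tray between -0.0385 and 0.0385 m and y of used_round in the frame of tray between -0.0385 and 0.0385 m) or (y of fresh_round in the frame of tray between 0.0425 and 0.1195 m and y of used_round in the frame of tray between 0.0425 and 0.1195 m)) and angle between each of fresh_round, used_round, fresh_square, used_square, fresh_slim, used_slim, beaker_top, dish, beaker_next's own z axis and vertical below 0.1 rad and linear speed of each of fresh_round, used_round, fresh_square, used_square, fresh_slim, used_slim, beaker_top below 0.02 m/s and angular speed of each of fresh_round, used_round, fresh_square, used_square, fresh_slim, used_slim below 0.2 rad/s and x of fresh_square in the frame of tray between -0.079 and -0.002 m and z of fresh_square in the frame of tray between 0 and 0.01 m and x of used_square in the frame of tray between 0.002 and 0.079 m and z of used_square in the frame of tray between 0 and 0.01 m and ((y of fresh_square in the frame of tray between -0.1195 and -0.0425 m and y of used_square in the frame of tray between -0.1195 and -0.0425 m) or (y of fresh_square in the frame of tray between -0.0385 and 0.0385 m and y of used_square in the frame of tray between -0.0385 and 0.0385 m) or (y of fresh_square in the frame of tray between 0.0425 and 0.1195 m and y of used_square in the frame of tray between 0.0425 and 0.1195 m)) and x of fresh_slim in the frame of tray between -0.079 and -0.002 m and z of fresh_slim in the frame of tray between 0 and 0.01 m and x of used_slim in the frame of tray between 0.002 and 0.079 m and z of used_slim in the frame of tray between 0 and 0.01 m and ((y of fresh_slim in the frame of tray between -0.1195 and -0.0425 m and y of used_slim in the frame of tray between -0.1195 and -0.0425 m) or (y of fresh_slim in the frame of tray between -0.0385 and 0.0385 m and y of used_slim in the frame of tray between -0.0385 and 0.0385 m) or (y of fresh_slim in the frame of tray between 0.0425 and 0.1195 m and y of used_slim in the frame of tray between 0.0425 and 0.1195 m)) and horizontal distance between beaker_top and dish below 0.018 m and z of beaker_top in the frame of dish between 0 and 0.01 m and distance of beaker_next from where it was at the start of the episode below 0.02 m); the robot touches nothing.
It fails at once if a bottle in use was displaced by more than 30 mm or tipped over ((distance of used_round from where it was at the start of the episode above 0.03 m or angle between used_round's own z axis and vertical above 0.5 rad) or (distance of used_square from where it was at the start of the episode above 0.03 m or angle between used_square's own z axis and vertical above 0.5 rad) or (distance of used_slim from where it was at the start of the episode above 0.03 m or angle between used_slim's own z axis and vertical above 0.5 rad)).
It fails at once if a fresh bottle was tipped over (angle between any of fresh_round, fresh_square, fresh_slim's own z axis and vertical above 0.6 rad).
It fails at once if the next beaker was dragged up out of the stack or the stack was knocked away (distance of beaker_next from where it was at the start of the episode above 0.03 m).
It fails at once if a fresh bottle was dropped (fell freely by more than about 15 mm) ((linear speed of fresh_round above 0.55 m/s and contact force between the fingers and fresh_round below 0.2 N) or (linear speed of fresh_square above 0.55 m/s and contact force between the fingers and fresh_square below 0.2 N) or (linear speed of fresh_slim above 0.55 m/s and contact force between the fingers and fresh_slim below 0.2 N)).
It also fails if it takes over 128 s, if anything falls off the work surface, if the arm or the gripper's body presses on something with over 40 N, if the wrist force passes 120 N, or if a joint passes its speed limit or range.

## Working session

There is one attempt and no reset: what is moved stays moved. The work goes in short steps, Python scripts to look and compute and a tool call to move; the robot and the scene stay as the last step left them, time stands still between calls to the robot, and variables do not carry over. Pictures are saved under pics/ and viewed, at most 14 in all, crops included, and the job is handed in when it is done.

Besides the shell and the picture viewer there is one more tool, called after "Call:" as a command line: name --argument value ..., lists and objects as JSON in quotes. arm_command: Moves the arm, as the interface text tells. Its arguments: {"type":"object","properties":{"rows":{"type":"array","items":{"type":"array","items":{"type":"array","items":{"type":"number","minimum":-1,"maximum":1}}}}},"required":["rows"]}

```bash
mkdir -p pics; ls; cat > h.py <<'E'
from cell import *
import numpy as np, cv2
from scipy.spatial.transform import Rotation as R
def pose(s=None):
    s=s or state(); T=np.eye(4); T[:3,:3]=R.from_euler('xyz',s['tcp_rot']).as_matrix(); T[:3,3]=s['eef_pos']; return T
def cam(name,T=None):
    c=get_calibration(name)
    K=np.array(c['camera_matrix']);D=np.array(c['D'],float)
    if name=='wrist': M=(pose() if T is None else T)@np.array(c['hand_eye'])
    else:
        M=np.eye(4); o=np.array(c['orientation'],float); M[:3,:3]=o if o.shape==(3,3) else R.from_euler('xyz',o).as_matrix(); M[:3,3]=c['position']
    return K,D,M
def ray(px,C):
    K,D,M=C; u=cv2.undistortPoints(np.array(px,float).reshape(-1,1,2),K,D)[:,0]
    d=np.c_[u[:,0],-u[:,1],-np.ones(len(u))]@M[:3,:3].T
    return M[:3,3],d
def onz(px,z,C):
    o,d=ray(px,C); return o+d*((z-o[2])/d[:,2])[:,None]
def pts(depth,C):
    h,w=depth.shape; v,u=np.mgrid[:h,:w]; o,d=ray(np.c_[u.ravel(),v.ravel()],C)
    return (o+d*depth.reshape(-1,1)).reshape(h,w,3)
E
python3 - <<'E'
from h import *
print(state())
for n in('scene','top','wrist'): print(n,get_calibration(n))
for n in('scene','top'):
    p,d=read_camera(n); cv2.imwrite(f'pics/{n}0.png',p[:,:,::-1]); np.savez(f'{n}0.npz',p=p,d=d)
p=np.load('top0.npz')['p']
cv2.imwrite('pics/top0b.png',cv2.resize(p[:,:,::-1],(800,600),interpolation=cv2.INTER_CUBIC))
E
```

```text
pics
{'t': 0.0, 'joints': array([-1.30764802e+00,  4.91573957e-01,  1.55948938e+00,  1.90204686e-05,
        1.09172541e+00, -1.05579407e-01]), 'qvel': array([ 0.00039412,  0.00173933, -0.00192733, -0.0009897 , -0.00034323,
        0.0006989 ]), 'tau': array([-7.93321815e-04, -6.12652588e+01, -2.58182609e+01,  6.92316354e-02,
        4.82430216e-02, -1.09941921e-04]), 'eef_pos': array([ 225.29101197, -582.93535872,  404.1389285 ]), 'tcp_rot': array([-3.14040500e+00, -1.42823222e-04,  3.68718851e-01]), 'ft_force': array([-0.21025283, -1.05756406,  0.29617162]), 'moment': array([-0.02212092, -0.00173695,  0.00026297]), 'grip_force': 0.0, 'opening': 1.00041554951693}
scene {'camera_matrix': array([[372.62055856,   0.        , 258.07464132],
       [  0.        , 372.62055856, 194.52200659],
       [  0.        ,   0.        ,   1.        ]]), 'D': array([-0.02704141,  0.        ,  0.        ,  0.        ,  0.        ]), 'position': array([1171.4350027 ,  130.72600701,  612.44478337]), 'orientation': array([8.77553006e-01, 2.63134449e-04, 1.74044920e+00])}
top {'camera_matrix': array([[3
[... 260 characters left out ...]
237772 , 1024.34761286]), 'orientation': array([ 0.13493426, -0.00722084, -1.56722934])}
wrist {'camera_matrix': array([[308.30559846,   0.        , 260.74706771],
       [  0.        , 308.30559846, 189.90327882],
       [  0.        ,   0.        ,   1.        ]]), 'D': array([-0.07265806,  0.        ,  0.        ,  0.        ,  0.        ]), 'hand_eye': array([[ 6.02021428e-04,  9.56299485e-01,  2.92388326e-01,
         8.16963365e+01],
       [ 9.99999549e-01, -3.60924621e-04, -8.78520461e-04,
        -1.15400680e+00],
       [-7.34598518e-04,  2.92388723e-01, -9.56299271e-01,
         2.07386792e+01],
       [ 0.00000000e+00,  0.00000000e+00,  0.00000000e+00,
         1.00000000e+00]])}
```

View pics/top0b.png

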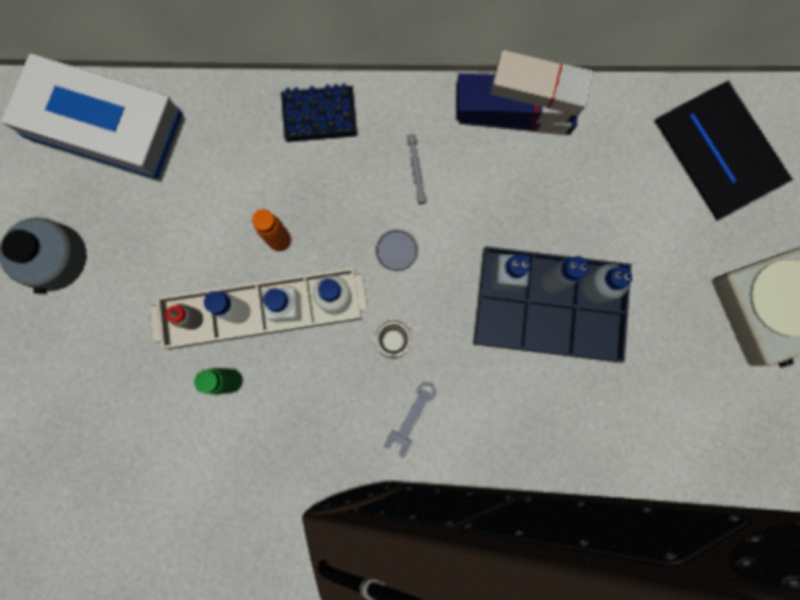

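View pics/scene0.png

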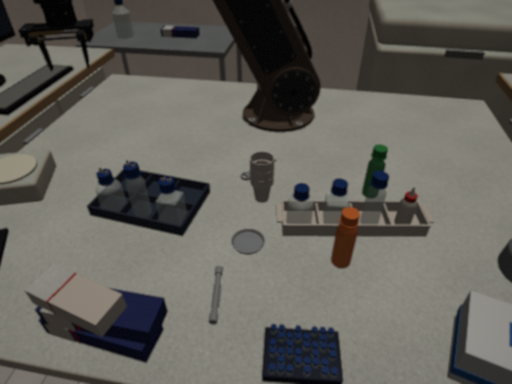

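The top view (800 px scale) shows the tray at (555,305). Its back row holds used bottles with ports at (518,266), (575,268) and (618,278), and the front row is empty. The carrier runs from (180,315) to (335,290), with the red dropper, then blue caps at (217,303), (276,300) and (330,290). The beaker stack is at (393,338) and the dish at (397,250). The green (210,380) and orange (270,230) look-alikes are not meant.

```bash
python3 - <<'E'
from h import *
p=np.load('top0.npz')['p'];d=np.load('top0.npz')['d'];C=cam('top');P=pts(d,C)
hsv=cv2.cvtColor(p,cv2.COLOR_RGB2HSV)
m=((hsv[...,0]>100)&(hsv[...,0]<130)&(hsv[...,1]>130)&(P[...,2]>60)).astype(np.uint8)
n,l,s,c=cv2.connectedComponentsWithStats(m)
for i in range(1,n):
    if s[i,4]>30:
        q=P[l==i]; zt=np.percentile(q[:,2],80); t=(l==i)&(P[...,2]>zt-6)
        print(c[i].round(1),s[i,4],'ztop',zt.round(1),'topcentroid',np.argwhere(t).mean(0)[::-1].round(1),P[t].mean(0).round(1), onz([np.argwhere(t).mean(0)[::-1]],zt,C)[0].round(1))
# beaker, dish region, tray
for nm,(u,v) in dict(beaker=(393,338),dish=(397,250),bench=(450,400),trayfloor=(500,320)).items():
    print(nm,P[int(v*.64),int(u*.64)].round(1))
a=cv2.resize(p[145:245,85:420,::-1],None,fx=2.38,fy=2.38,interpolation=cv2.INTER_CUBIC)
b=cv2.resize(np.load('scene0.npz')['p'][130:260,80:440,::-1],(797,288),interpolation=cv2.INTER_CUBIC)
cv2.imwrite('pics/crop1.png',np.vstack([a[:,:797] if a.shape[1]>=797 else cv2.copyMakeBorder(a,0,0,0,797-a.shape[1],0),b]))
E
```

```text
[311.2  64. ] 862 ztop 84.5 topcentroid [310.1  62. ] [ 852.6 -132.1   91.4] [ 855.8 -133.1   84.5]
[53.9 69.1] 735 ztop 87.0 topcentroid [53.9 69.1] [825.5 513.9  94.5] [828.9 518.   87. ]
[331.1 169.6] 128 ztop 120.1 topcentroid [331.4 169. ] [ 568.3 -172.9  127. ] [ 569.5 -174.5  120.1]
[367.3 171.8] 176 ztop 144.3 topcentroid [369.  170.9] [ 559.7 -254.7  150.5] [ 560.8 -256.6  144.3]
[394.9 177.4] 145 ztop 109.4 topcentroid [396.4 176.7] [ 552.2 -329.6  116.9] [ 553.5 -332.6  109.4]
[210.4 185.3] 129 ztop 109.8 topcentroid [210.2 185.1] [530.  114.7 115.7] [530.8 115.4 109.8]
[138.7 193.4] 174 ztop 144.1 topcentroid [137.9 193. ] [507.  277.4 143. ] [506.9 277.  144.1]
[175.9 191.7] 146 ztop 119.7 topcentroid [175.4 191.3] [514.3 196.3 118.5] [514.1 196.1 119.7]
beaker [461.   17.2  49. ]
dish [ 6.162e+02  9.700e+00 -2.000e-01]
bench [359.6 -80.6  -2. ]
trayfloor [ 496.6 -166.4    4. ]
```

View pics/crop1.png

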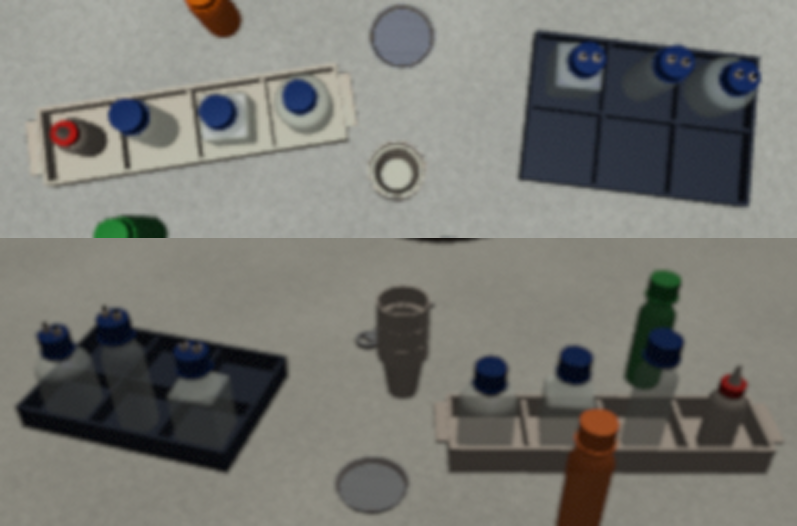

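The crop confirms the shapes. In the carrier, left to right, are the dropper (65,130), the slim (128,115, narrow shoulder, z 144), the square (217,112, corners, z 120) and the round (299,97, wide shoulder, z 110). In the tray, the used bottles are square (587,60), slim (673,63) and round (740,75). The fresh ones therefore go square, slim, round from +y to -y.

```bash
python3 - <<'E'
from h import *
p=np.load('top0.npz')['p'];d=np.load('top0.npz')['d'];C=cam('top');P=pts(d,C)
hsv=cv2.cvtColor(p,cv2.COLOR_RGB2HSV)
# tray rim : dark region
m=np.zeros(p.shape[:2],np.uint8); m[150:240,295:415]=((hsv[...,2]<75))[150:240,295:415]
m=cv2.morphologyEx(m,cv2.MORPH_CLOSE,np.ones((9,9)))
cs,_=cv2.findContours(m,cv2.RETR_EXTERNAL,cv2.CHAIN_APPROX_NONE); c=max(cs,key=cv2.contourArea)
W=onz(c[:,0],30,C)[:,:2].astype(np.float32); print('tray',cv2.minAreaRect(W), 'px',cv2.boxPoints(cv2.minAreaRect(c)).round(0).tolist())
# dish & beaker: edges -> circle on plane
g=cv2.cvtColor(p,cv2.COLOR_RGB2GRAY)
for nm,u,v,z,r in (('dish',254,160,10,38),('beaker',251.5,216.3,124,29)):
    w=onz([[u,v]],z,C)[0]; s=4 # rectify: 4px/mm
    hw=60; xx,yy=np.mgrid[-hw:hw:0.5,-hw:hw:0.5]; X=np.stack([w[0]+xx,w[1]+yy,np.full_like(xx,z)],-1).reshape(-1,3)
    K,D,M=C; q=(X-M[:3,3])@M[:3,:3]; q=q*[1,-1,-1]
    uv=cv2.projectPoints(q,np.zeros(3),np.zeros(3),K,D)[0][:,0].reshape(*xx.shape,2).astype(np.float32)
    im=cv2.remap(g,uv[...,0],uv[...,1],cv2.INTER_CUBIC)
    h=cv2.HoughCircles(cv2.GaussianBlur(im,(0,0),2),cv2.HOUGH_GRADIENT,1,15,param1=60,param2=12,minRadius=int(2*r-10),maxRadius=int(2*r+10))
    print(nm,w.round(1),None if h is None else [(w[0]+(a[1])/2-hw,w[1]+a[0]/2-hw,a[2]/2) for a in h[0][:4]])
    cv2.imwrite(f'pics/_{nm}.png',im)
a=np.hstack([cv2.imread('pics/_dish.png'),cv2.imread('pics/_beaker.png')]);cv2.imwrite('pics/rect.png',a)
E
```

```text
tray ((520.4994506835938, -248.84927368164062), (246.96200561523438, 164.0740509033203), 83.21722412109375) px [[302.0, 220.0], [309.0, 158.0], [406.0, 169.0], [398.0, 231.0]]
dish [614.    9.8  10. ] [(np.float64(614.7389701454854), np.float64(11.56669141601435), np.float32(36.75))]
beaker [455.5  16.  124. ] [(np.float64(456.2634858848894), np.float64(19.717385687571067), np.float32(24.95)), (np.float64(459.2634858848894), np.float64(11.217385687571067), np.float32(28.25))]
```

Call:
arm_command --rows '[[[0,0,-0.3,0,0,0,0.3],[0,0,-0.3,0,0,0,0.3]]]'

```text
t: 0.27
eef_pos: [225.5, -583.3, 454.6]
tcp_rot: [3.136, 0.001, 0.369]
ft_force: [0.8, -1.2, 1.0]
opening: 0.91
grip_force: 0.0
```

Call:
arm_command --rows '[[[0.5,-0.31,0,0,0,0.02,0.3],[1,-0.62,0,0,0,0.04,0.3],[1,-0.62,0,0,0,0.059,0.3],[1,-0.62,0,0,0,0.059,0.3],[1,-0.62,0,0,0,0.059,0.3],[1,-0.62,0,0,0,0.059,0.3]]]'

```text
t: 0.77
eef_pos: [333.2, -440.0, 450.2]
tcp_rot: [3.141, -0.0, 0.002]
ft_force: [-0.6, -0.4, -0.2]
opening: 0.649
grip_force: 0.0
```

Call:
arm_command --rows '[[[0.93,-1,0,0,0,0,0.3],[0.93,-1,0,0,0,0,0.3],[0.93,-1,0,0,0,0,0.3],[0.93,-1,0,0,0,0,0.3],[0.93,-1,0,0,0,0,0.3]]]'

```text
t: 1.18
eef_pos: [472.4, -291.9, 449.8]
tcp_rot: [3.141, -0.0, -0.003]
ft_force: [0.9, -0.2, 0.6]
opening: 0.652
grip_force: 0.0
```

Call:
arm_command --rows '[[[0.13,-1,0,0,0,0,0.3],[0.13,-1,0,0,0,0,0.3],[0.13,-1,0,0,0,0,0.3],[0.13,-1,0,0,0,0,0.3],[0.13,-1,0,0,0,0,0.3]]]'

```text
t: 1.6
eef_pos: [491.6, -139.7, 449.9]
tcp_rot: [-3.141, -0.0, 0.001]
ft_force: [0.3, 1.2, 0.8]
opening: 0.651
grip_force: 0.0
```

Call:
arm_command --rows '[[[0.13,-1,0,0,0,0,0.3],[0.13,-1,0,0,0,0,0.3],[0.13,-1,0,0,0,0,0.3],[0.13,-1,0,0,0,0,0.3],[0.13,-1,0,0,0,0,0.3],[0.13,-1,0,0,0,0,0.3],[0.13,-1,0,0,0,0,0.3]]]'

```text
t: 2.18
eef_pos: [511.4, 6.3, 449.6]
tcp_rot: [3.141, 0.0, -0.002]
ft_force: [-0.1, -0.9, -0.2]
opening: 0.652
grip_force: 0.0
```

```bash
python3 - <<'E'
from h import *
T=pose();s=state();print(s['t'],s['eef_pos'],s['tcp_rot'],s['joints'].round(2))
p,d=read_camera('wrist'); np.savez('w1.npz',p=p,d=d,T=T)
cv2.imwrite('pics/w1.png',p[:,:,::-1])
E
```

```text
2.1833 [511.40543254   6.25696815 449.60402168] [ 3.14112071e+00  6.33667719e-07 -2.29448096e-03] [-0.12  0.28  1.77 -0.    1.09  1.46]
```

View pics/w1.png

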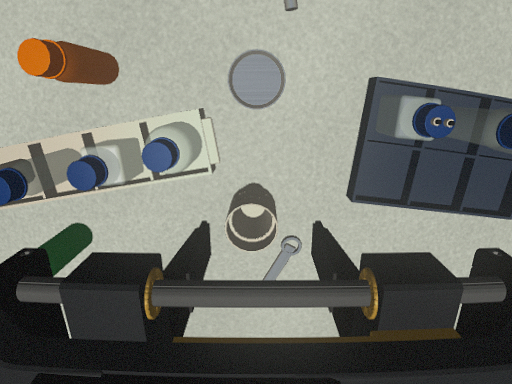

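The wrist view shows the dish at (257,78), the beaker rim at (251,220), fresh caps at (160,155) round, (87,173) square and (8,186) slim, and the tray on the right with a used cap at (438,122).

```bash
cat >> h.py <<'E'
def rect(p,C,w,z,hw=60,k=4):
    xx,yy=np.mgrid[-hw:hw:1/k,-hw:hw:1/k]; X=np.stack([w[0]+xx,w[1]+yy,np.full_like(xx,z)],-1).reshape(-1,3)
    K,D,M=C; q=(X-M[:3,3])@M[:3,:3]*[1,-1,-1]
    uv=cv2.projectPoints(q,np.zeros(3),np.zeros(3),K,D)[0][:,0].reshape(*xx.shape,2).astype(np.float32)
    return cv2.remap(p,uv[...,0],uv[...,1],cv2.INTER_LINEAR)
def circ(p,C,w,z,r,hw=60,k=4,par2=12,tol=3):
    im=rect(cv2.cvtColor(p,cv2.COLOR_RGB2GRAY),C,w,z,hw,k)
    h=cv2.HoughCircles(cv2.GaussianBlur(im,(0,0),k*.7),cv2.HOUGH_GRADIENT,1,8,param1=40,param2=par2,minRadius=int(k*(r-tol)),maxRadius=int(k*(r+tol)))
    return im,[] if h is None else [(round(w[0]+a[1]/k-hw,1),round(w[1]+a[0]/k-hw,1),a[2]/k) for a in h[0][:3].tolist()]
E
python3 - <<'E'
from h import *
f=np.load('w1.npz');p,d,T=f['p'],f['d'],f['T'];C=cam('wrist',T);P=pts(d,C)
ims=[]
for nm,w,z,r in (('dish',(614,11),10,38),('beaker',(457,14),124,29),('round',(531,115),109,17),('square',(514,196),119,17)):
    im,c=circ(p,C,w,z,r); print(nm,c)
    im=cv2.cvtColor(im,cv2.COLOR_GRAY2BGR)
    for a in c[:1]: cv2.circle(im,(int((a[1]-w[1]+60)*4),int((a[0]-w[0]+60)*4)),int(a[2]*4),(0,0,255),1)
    ims.append(cv2.resize(im,(300,300)))
cv2.imwrite('pics/r1.png',np.vstack([np.hstack(ims[:2]),np.hstack(ims[2:])]))
for nm,v,u in(('rim',0,0),):
    b=P[195:250,222:280].reshape(-1,3); b=b[b[:,2]>115]; print(len(b),b.min(0),b.max(0),np.percentile(b[:,2],[50,90]))
hsv=cv2.cvtColor(p,cv2.COLOR_RGB2HSV)
for (u,v) in((160,155),(87,173)):
    b=P[v-10:v+11,u-10:u+11,2]; print(np.median(b))
print('bench',np.median(P[300:310,225:300,2]), np.median(P[90:120,300:340,2]))
E
```

```text
dish [(614.1, 11.9, 36.67499923706055), (614.4, 9.9, 38.07500076293945), (617.4, 11.1, 35.25)]
beaker [(456.1, 17.1, 26.475000381469727), (458.1, 17.1, 27.450000762939453), (453.6, 17.1, 31.25)]
round [(536.1, 109.1, 17.100000381469727), (531.6, 117.4, 16.475000381469727), (532.1, 112.9, 19.575000762939453)]
square [(520.1, 183.9, 17.0), (514.4, 196.6, 17.049999237060547), (519.6, 186.1, 19.0)]
535 [429.46580029 -11.02057012 115.03187934] [592.73591053  45.39866834 428.86636044] [122.0854413  123.95486466]
108.31861896012293
117.93231024900791
bench 353.84428375668256 -0.6625067629839521
```

View pics/r1.png

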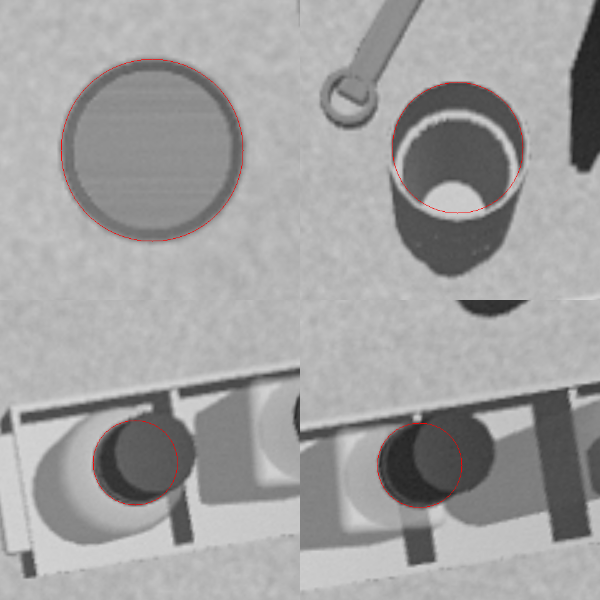

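Beaker at about (457.5,17), dish (614.2,11.5), round cap (531.5,116.5), square cap (514.3,196.5). I'll take the beaker first.

Call:
arm_command --rows '[[[-0.18,-0.035,0,0,0,0,0.8],[-0.36,-0.07,0,0,0,0,0.8],[-0.36,-0.07,0,0,0,0,0.8],[-0.36,-0.07,0.2,0,0,0,0.8],[-0.36,-0.07,0.4,0,0,0,0.8],[-0.36,-0.07,0.6,0,0,0,0.8],[-0.36,-0.07,0.8,0,0,0,0.8],[-0.36,-0.07,0.9,0,0,0,0.8],[-0.36,-0.07,0.9,0,0,0,0.8],[-0.36,-0.07,0.9,0,0,0,0.8]]]'

```text
t: 3.07
eef_pos: [457.6, 17.1, 314.6]
tcp_rot: [3.142, 0.001, -0.003]
ft_force: [-0.7, -0.1, 0.5]
opening: 0.901
grip_force: 0.0
```

```bash
python3 - <<'E'
from h import *
T=pose();s=state();print(s['t'],s['eef_pos'],s['tcp_rot'])
p,d=read_camera('wrist'); np.savez('w2.npz',p=p,d=d,T=T);C=cam('wrist',T)
for z in(300,): pass
M=T@np.array([[1,0,0,0],[0,1,0,0],[0,0,1,190],[0,0,0,1.]]);print('tip',M[:3,3])
cv2.imwrite('pics/w2.png',p[:,:,::-1])
P=pts(d,C); b=P[150:384].reshape(-1,3); g=np.hypot(b[:,0]-457.5,b[:,1]-17); k=(g<36)&(b[:,2]<135)&(b[:,2]>112); b=b[k]; print(len(b),b.min(0) if len(b) else'',b.max(0) if len(b) else '', np.percentile(b[:,2],[50,80,95]) if len(b) else '')
E
```

```text
3.0667 [457.61389061  17.05687601 314.58292143] [ 3.14154629e+00  1.15906779e-03 -3.40635686e-03]
tip [457.39363905  17.04881656 124.58304926]
2149 [426.99250166 -11.3600655  112.00553434] [485.7027008   46.35016708 125.12377067] [121.02380942 123.25138948 123.942783  ]
```

View pics/w2.png

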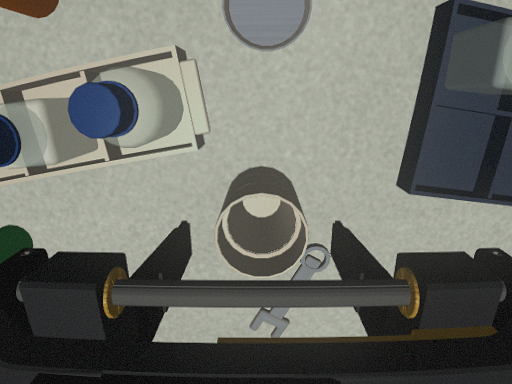

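The beaker rim is centred between the fingers, with its x range 427–486, y −11–46, and rim at z 124. I'll descend 21 mm, keeping the tips above the next collar at 100, then close and lift.

Call:
arm_command --rows '[[[-0.007,0,0.07,0,0,0,0.8],[-0.007,0,0.14,0,0,0,0.8],[-0.007,0,0.14,0,0,0,0.8],[-0.007,0,0.14,0,0,0,-1],[-0.007,0,0.14,0,0,0,-1],[-0.007,0,0.14,0,0,0,-1],[-0.007,0,0.14,0,0,0,-1],[-0.007,0,0.14,0,0,0,-1],[-0.007,0,0.14,0,0,0,-1]]]'

```text
t: 3.87
eef_pos: [456.2, 18.1, 294.1]
tcp_rot: [3.141, -0.001, -0.002]
ft_force: [0.2, -1.0, 5.3]
opening: 0.612
grip_force: 30.0
```

Call:
arm_command --rows '[[[0,0,-0.03,0,0,0,-1],[0,0,-0.06,0,0,0,-1],[0,0,-0.1,0,0,0,-1],[0,0,-0.14,0,0,0,-1],[0,0,-0.18,0,0,0,-1],[0,0,-0.22,0,0,0,-1],[0,0,-0.27,0,0,0,-1],[0,0,-0.32,0,0,0,-1],[0,0,-0.36,0,0,0,-1],[0,0,-0.4,0,0,0,-1]]]'

```text
t: 4.7
eef_pos: [456.0, 18.1, 354.5]
tcp_rot: [3.141, -0.0, -0.002]
ft_force: [-0.8, 0.3, -0.1]
opening: 0.617
grip_force: 30.0
```

```bash
python3 - <<'E'
from h import *
s=state();print(s['t'],s['eef_pos'],s['opening'],s['grip_force'])
p,d=read_camera('scene')
cv2.imwrite('pics/s2.png',cv2.resize(p[60:260,170:370,::-1],(600,600),interpolation=cv2.INTER_CUBIC))
E
```

```text
4.7 [456.01486921  18.11442716 354.48655824] 0.6165309254567141 29.992441534996033
```

View pics/s2.png

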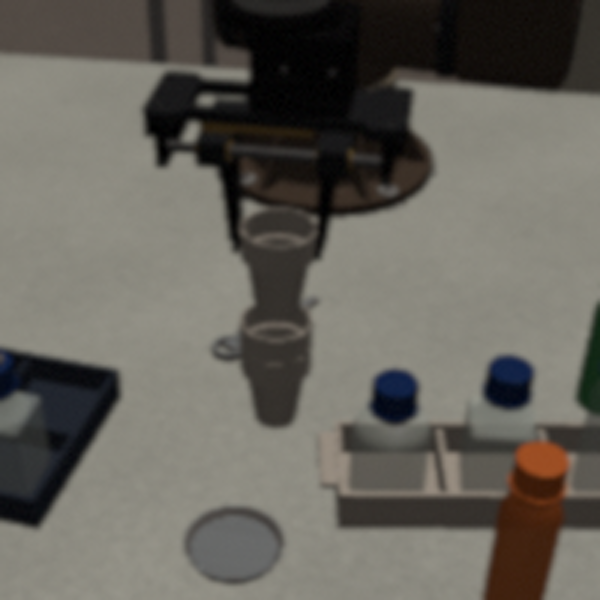

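Only the top beaker came up, and the two-beaker stack stands at (277,370). Next is the dish.

Call:
arm_command --rows '[[[0,0,-0.07,0,0,0,-1],[0.1,0,-0.14,0,0,0,-1],[0.2,0,-0.14,0,0,0,-1],[0.35,0,-0.14,0,0,0,-1],[0.5,0.02,-0.14,0,0,0,-1],[0.65,0.03,-0.14,0,0,0,-1],[0.8,0.04,-0.14,0,0,0,-1],[0.92,0.044,-0.14,0,0,0,-1],[1,0.044,-0.14,0,0,0,-1],[1,0.044,-0.14,0,0,0,-1]]]'

```text
t: 5.58
eef_pos: [607.6, 11.1, 374.1]
tcp_rot: [3.141, -0.0, -0.002]
ft_force: [-0.3, -0.3, -0.9]
opening: 0.612
grip_force: 30.0
```

Call:
arm_command --rows '[[[0.055,0,0.1,0,0,0,-1],[0.055,0,0.2,0,0,0,-1],[0.055,0,0.32,0,0,0,-1],[0.055,0,0.44,0,0,0,-1],[0.055,0,0.54,0,0,0,-1],[0.055,0,0.62,0,0,0,-1],[0.055,0,0.68,0,0,0,-1],[0.055,0,0.73,0,0,0,-1],[0.055,0,0.76,0,0,0,-1],[0.055,0,0.76,0,0,0,-1]]]'

```text
t: 6.42
eef_pos: [614.2, 11.2, 260.1]
tcp_rot: [3.142, 0.001, -0.002]
ft_force: [-0.5, -0.4, -1.3]
opening: 0.616
grip_force: 30.0
```

```bash
python3 - <<'E'
from h import *
s=state();print(s['t'],s['eef_pos'],s['opening'],s['grip_force'])
p,d=read_camera('scene')
cv2.imwrite('pics/s3.png',cv2.resize(p[120:280,170:330,::-1],(600,600),interpolation=cv2.INTER_CUBIC))
E
```

```text
6.4167 [614.18420947  11.20212543 260.12778087] 0.6163791999220367 29.992416948080063
```

View pics/s3.png

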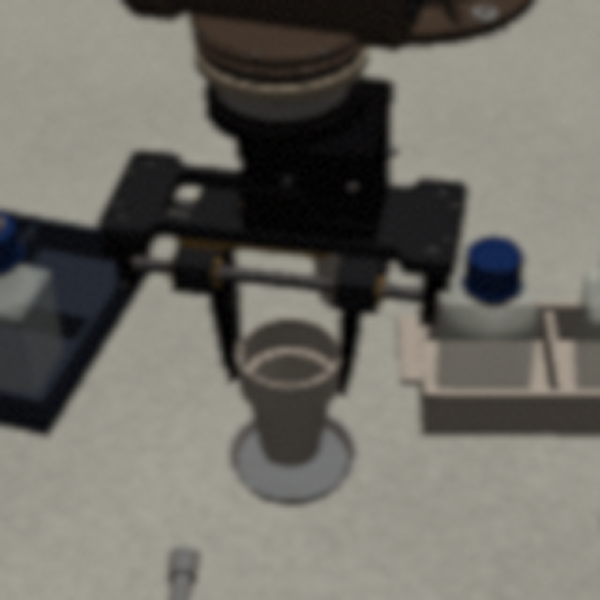

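The beaker foot (292,455) is over the dish centre (292,458). I'll lower it 10 mm and release.

Call:
arm_command --rows '[[[0,0,0.02,0,0,0,-1],[0,0,0.04,0,0,0,-1],[0,0,0.055,0,0,0,-1],[0,0,0.068,0,0,0,-1],[0,0,0.068,0,0,0,-1],[0,0,0.068,0,0,0,-1]]]'

```text
t: 6.97
eef_pos: [614.3, 11.2, 250.4]
tcp_rot: [3.142, 0.0, -0.002]
ft_force: [0.4, 0.1, -0.6]
opening: 0.61
grip_force: 30.0
```

Call:
arm_command --rows '[[[0,0,0,0,0,0,0.6],[0,0,0,0,0,0,0.6],[0,0,0,0,0,0,0.6],[0,0,0,0,0,0,0.6],[0,0,-0.2,0,0,0,0.6],[0,0,-0.5,0,0,0,0.6],[0,0,-0.8,0,0,0,0.6],[0,0,-1,0,0,0,0.6],[0,0,-1,0,0,0,0.6]]]'

```text
t: 7.72
eef_pos: [614.6, 11.3, 408.1]
tcp_rot: [3.141, -0.011, -0.002]
ft_force: [0.6, 0.1, 1.0]
opening: 0.802
grip_force: 0.0
```

Call:
arm_command --rows '[[[-0.2,-0.25,0,0,0,0,0.3],[-0.4,-0.5,0,0,0,0,0.3],[-0.555,-0.7,0,0,0,0,0.3],[-0.555,-0.7,0,0,0,0,0.3],[-0.555,-0.7,0,0,0,0,0.3],[-0.555,-0.7,0,0,0,0,0.3],[-0.555,-0.7,0,0,0,0,0.3]]]'

```text
t: 8.3
eef_pos: [532.0, 115.7, 400.5]
tcp_rot: [3.141, -0.001, -0.002]
ft_force: [-0.0, -0.2, 0.2]
opening: 0.65
grip_force: 0.0
```

```bash
cat > caps.py <<'E'
from h import *
import sys
s=state();T=pose(s);print(s['t'],s['eef_pos'].round(1),s['opening'])
p,d=read_camera('wrist'); C=cam('wrist',T);P=pts(d,C);np.savez('wl.npz',p=p,d=d,T=T)
hsv=cv2.cvtColor(p,cv2.COLOR_RGB2HSV)
m=((hsv[...,0]>100)&(hsv[...,0]<130)&(hsv[...,1]>120)&(P[...,2]>60)&(P[...,2]<165)).astype(np.uint8); m[240:]=0
n,l,st,c=cv2.connectedComponentsWithStats(m)
for i in range(1,n):
    if st[i,4]>150:
        zt=np.percentile(P[l==i][:,2],80); k=((l==i)&(P[...,2]>zt-5)).astype(np.uint8)
        cs,_=cv2.findContours(k,cv2.RETR_EXTERNAL,cv2.CHAIN_APPROX_NONE); q=max(cs,key=cv2.contourArea)
        w,r=cv2.minEnclosingCircle(onz(q[:,0],zt,C)[:,:2].astype(np.float32))
        print(c[i].round(),'z',zt.round(1),'xy',np.round(w,1),'r',round(r,1),'touch' if st[i,0]==0 or st[i,0]+st[i,2]==512 or st[i,1]==0 else '')
E
python3 caps.py
```

```text
8.3 [532.  115.7 400.5] 0.6498222765113063
[264. 192.] z 108.8 xy [532.2 117.5] r 15.9 
[170. 211.] z 118.8 xy [514.9 198. ] r 16.2 
[ 91. 214.] z 123.3 xy [507.7 278.6] r 18.1 
[ 71. 226.] z 143.7 xy [507.5 278.3] r 17.6
```

Call:
arm_command --rows '[[[0,-0.012,0.2,0,0,0,0.3],[0,-0.012,0.4,0,0,0,0.3],[0,-0.012,0.55,0,0,0,0.3],[0,-0.012,0.68,0,0,0,0.3],[0,-0.012,0.77,0,0,0,0.3],[0,-0.012,0.83,0,0,0,0.3],[0,-0.012,0.83,0,0,0,0.3],[0,-0.012,0.83,0,0,0,0.3]]]'

```text
t: 9.02
eef_pos: [531.8, 117.6, 276.0]
tcp_rot: [3.141, 0.0, -0.003]
ft_force: [-0.6, 0.2, -0.1]
opening: 0.652
grip_force: 0.0
```

Call:
arm_command --rows '[[[0,0,0,0,0,0,-1],[0,0,0,0,0,0,-1],[0,0,0,0,0,0,-1],[0,0,0,0,0,0,-1],[0,0,0,0,0,0,-1],[0,0,0,0,0,0,-1],[0,0,0,0,0,0,-1],[0,0,0,0,0,0,-1]]]'

```text
t: 9.68
eef_pos: [531.3, 118.2, 276.4]
tcp_rot: [3.142, -0.001, -0.002]
ft_force: [-1.1, -0.7, 4.6]
opening: 0.351
grip_force: 30.0
```

Call:
arm_command --rows '[[[0,0,-0.04,0,0,0,-1],[0,0,-0.1,0,0,0,-1],[0,0,-0.18,0,0,0,-1],[0,0,-0.28,0,0,0,-1],[0,0,-0.39,0,0,0,-1],[0,0,-0.5,0,0,0,-1],[0,0,-0.62,0,0,0,-1],[0,0,-0.73,0,0,0,-1],[0,0,-0.82,0,0,0,-1],[0,0,-0.87,0,0,0,-1]]]'

```text
t: 10.52
eef_pos: [531.1, 118.2, 408.7]
tcp_rot: [-3.141, -0.002, -0.002]
ft_force: [-0.1, -0.1, -1.3]
opening: 0.354
grip_force: 30.0
```

Call:
arm_command --rows '[[[0,0.04,0,0,0,0,-1],[0,0.11,0,0,0,0,-1],[0,0.2,0,0,0,0,-1],[0,0.31,0,0,0,0,-1],[0,0.42,0,0,0,0,-1],[0,0.53,0,0,0,0,-1],[0,0.65,0,0,0,0,-1],[0,0.76,0,0,0,0,-1],[0,0.88,0,0,0,0,-1],[0,1,0,0,0,0,-1]]]'

```text
t: 11.35
eef_pos: [530.6, -33.5, 405.4]
tcp_rot: [-3.141, 0.002, -0.002]
ft_force: [0.1, 0.6, -2.1]
opening: 0.351
grip_force: 30.0
```

Call:
arm_command --rows '[[[-0.02,0.1,0,0,0,0,-1],[-0.04,0.2,0,0,0,0,-1],[-0.06,0.3,0,0,0,0,-1],[-0.08,0.4,0,0,0,0,-1],[-0.1,0.5,0,0,0,0,-1],[-0.12,0.6,0,0,0,0,-1],[-0.14,0.7,0,0,0,0,-1],[-0.16,0.8,0,0,0,0,-1],[-0.18,0.9,0,0,0,0,-1],[-0.2,1,0,0,0,0,-1]]]'

```text
t: 12.18
eef_pos: [499.9, -183.3, 405.4]
tcp_rot: [-3.141, 0.002, -0.002]
ft_force: [-0.2, 0.6, -1.1]
opening: 0.351
grip_force: 30.0
```

Call:
arm_command --rows '[[[-0.02,0.12,0,0,0,0,-1],[-0.05,0.24,0,0,0,0,-1],[-0.08,0.36,0,0,0,0,-1],[-0.11,0.48,0,0,0,0,-1],[-0.14,0.6,0,0,0,0,-1],[-0.17,0.71,0,0,0,0,-1],[-0.19,0.81,0,0,0,0,-1],[-0.2,0.89,0,0,0,0,-1],[-0.2,0.94,0,0,0,0,-1],[-0.2,0.94,0,0,0,0,-1]]]'

```text
t: 13.02
eef_pos: [470.2, -324.1, 406.1]
tcp_rot: [-3.141, 0.0, -0.003]
ft_force: [0.8, 1.1, -1.9]
opening: 0.349
grip_force: 30.0
```

```bash
python3 - <<'E'
from h import *
s=state();print(s['t'],s['eef_pos'],s['opening'],s['grip_force'])
p,d=read_camera('scene')
cv2.imwrite('pics/s4.png',cv2.resize(p[90:260,50:280,::-1],(800,591),interpolation=cv2.INTER_CUBIC))
E
```

```text
13.0167 [ 470.24951328 -324.06691211  406.06438911] 0.34920624091136115 29.970858693122864
```

View pics/s4.png

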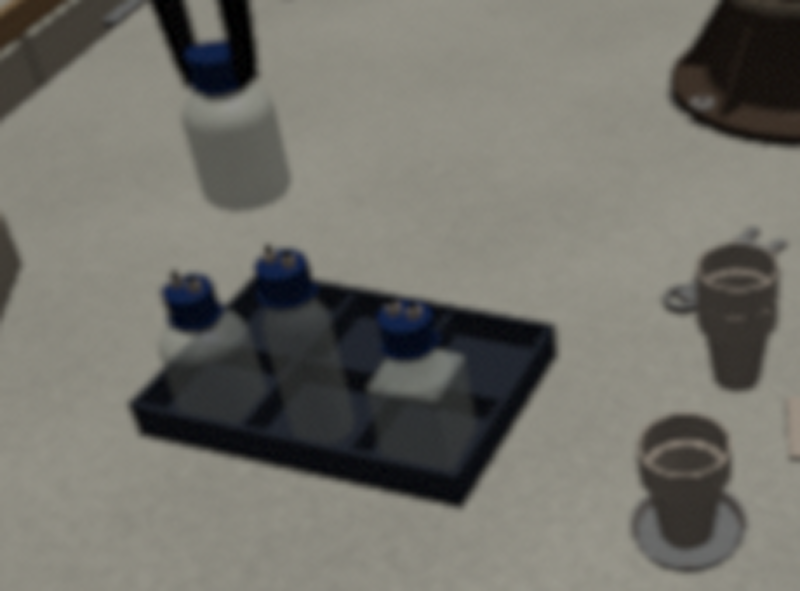

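The round bottle is held upright at (235,130) over its column, and the beaker stands in the dish at (685,480). Lowering.

Call:
arm_command --rows '[[[0,0,0.05,0,0,0,-1],[0,0,0.15,0,0,0,-1],[0,0,0.27,0,0,0,-1],[0,0,0.4,0,0,0,-1],[0,0,0.53,0,0,0,-1],[0,0,0.64,0,0,0,-1],[0,0,0.73,0,0,0,-1],[0,0,0.8,0,0,0,-1],[0,0,0.84,0,0,0,-1],[0,0,0.84,0,0,0,-1]]]'

```text
t: 13.9
eef_pos: [470.5, -322.2, 279.4]
tcp_rot: [-3.14, 0.001, -0.001]
ft_force: [0.4, -1.3, -2.1]
opening: 0.351
grip_force: 30.0
```

Call:
arm_command --rows '[[[0,0,0.006,0,0,0,-1],[0,0,0.012,0,0,0,-1],[0,0,0.018,0,0,0,-1],[0,0,0.022,0,0,0,-1],[0,0,0.022,0,0,0,-1],[0,0,0.022,0,0,0,-1]]]'

```text
t: 14.4
eef_pos: [470.4, -322.7, 277.5]
tcp_rot: [3.141, -0.0, -0.002]
ft_force: [-0.5, 0.4, -2.1]
opening: 0.352
grip_force: 30.0
```

Call:
arm_command --rows '[[[0,0,0.005,0,0,0,-1],[0,0,0.01,0,0,0,-1],[0,0,0.01,0,0,0,-1],[0,0,0.01,0,0,0,-1],[0,0,0.01,0,0,0,-1]]]'

```text
t: 14.82
eef_pos: [470.5, -322.8, 276.3]
tcp_rot: [3.141, -0.001, -0.002]
ft_force: [-1.0, -0.2, 5.3]
opening: 0.352
grip_force: 30.0
```

Call:
arm_command --rows '[[[0,0,0,0,0,0,0.3],[0,0,0,0,0,0,0.3],[0,0,0,0,0,0,0.3],[0,0,0,0,0,0,0.3],[0,0,-0.15,0,0,0,0.3],[0,0,-0.4,0,0,0,0.3],[0,0,-0.65,0,0,0,0.3],[0,0,-0.88,0,0,0,0.3],[0,0,-0.88,0,0,0,0.3],[0,0,-0.88,0,0,0,0.3]]]'

```text
t: 15.65
eef_pos: [470.3, -322.6, 409.4]
tcp_rot: [3.139, -0.003, -0.002]
ft_force: [0.6, -0.2, -0.6]
opening: 0.649
grip_force: 0.0
```

Call:
arm_command --rows '[[[0.05,-0.5,0,0,0,0,0.3],[0.1,-1,0,0,0,0,0.3],[0.1,-1,0,0,0,0,0.3],[0.1,-1,0,0,0,0,0.3],[0.1,-1,0,0,0,0,0.3]]]'

```text
t: 16.07
eef_pos: [485.5, -168.9, 406.5]
tcp_rot: [-3.14, 0.002, 0.001]
ft_force: [0.3, -0.8, 0.9]
opening: 0.651
grip_force: 0.0
```

Call:
arm_command --rows '[[[0.05,-0.5,0,0,0,0,0.3],[0.1,-1,0,0,0,0,0.3],[0.1,-1,0,0,0,0,0.3],[0.1,-1,0,0,0,0,0.3]]]'

```text
t: 16.4
eef_pos: [500.8, -20.4, 406.5]
tcp_rot: [-3.141, 0.002, -0.001]
ft_force: [0.1, -0.4, 0.8]
opening: 0.65
grip_force: 0.0
```

Call:
arm_command --rows '[[[0.05,-0.5,0,0,0,0,0.3],[0.1,-1,0,0,0,0,0.3],[0.1,-1,0,0,0,0,0.3],[0.1,-1,0,0,0,0,0.3]]]'

```text
t: 16.73
eef_pos: [516.3, 129.9, 406.4]
tcp_rot: [3.142, 0.002, -0.001]
ft_force: [-0.8, -0.6, 0.1]
opening: 0.652
grip_force: 0.0
```

Call:
arm_command --rows '[[[0,-0.25,0,0,0,0,0.3],[0,-0.47,0,0,0,0,0.3],[0,-0.47,0,0,0,0,0.3],[0,-0.47,0,0,0,0,0.3],[0,-0.47,0,0,0,0,0.3],[0,-0.47,0,0,0,0,0.3]]]'

```text
t: 17.23
eef_pos: [516.6, 196.6, 407.1]
tcp_rot: [3.141, 0.001, -0.003]
ft_force: [0.5, 0.2, -0.3]
opening: 0.651
grip_force: 0.0
```

```bash
python3 caps.py
```

```text
17.2333 [516.6 196.6 407.1] 0.6505154388475467
[263. 195.] z 118.8 xy [514.5 198.2] r 15.8 
[163. 209.] z 143.8 xy [507.  279.5] r 16.2
```

Call:
arm_command --rows '[[[-0.014,-0.011,0.2,0,0,0,0.3],[-0.014,-0.011,0.4,0,0,0,0.3],[-0.014,-0.011,0.55,0,0,0,0.3],[-0.014,-0.011,0.67,0,0,0,0.3],[-0.014,-0.011,0.75,0,0,0,0.3],[-0.014,-0.011,0.81,0,0,0,0.3],[-0.014,-0.011,0.81,0,0,0,0.3],[-0.014,-0.011,0.81,0,0,0,0.3]]]'

```text
t: 17.95
eef_pos: [514.5, 198.8, 286.3]
tcp_rot: [3.141, 0.0, -0.003]
ft_force: [0.2, -0.9, 0.6]
opening: 0.648
grip_force: 0.0
```

Call:
arm_command --rows '[[[0,0,0,0,0,0,-1],[0,0,0,0,0,0,-1],[0,0,0,0,0,0,-1],[0,0,0,0,0,0,-1],[0,0,0,0,0,0,-1],[0,0,0,0,0,0,-1],[0,0,0,0,0,0,-1],[0,0,0,0,0,0,-1]]]'

```text
t: 18.62
eef_pos: [514.4, 199.4, 286.5]
tcp_rot: [-3.142, -0.001, -0.002]
ft_force: [-0.0, -1.2, 4.5]
opening: 0.351
grip_force: 30.0
```

Call:
arm_command --rows '[[[0,0,-0.04,0,0,0,-1],[0,0,-0.1,0,0,0,-1],[0,0,-0.18,0,0,0,-1],[0,0,-0.28,0,0,0,-1],[0,0,-0.39,0,0,0,-1],[0,0,-0.5,0,0,0,-1],[0,0,-0.62,0,0,0,-1],[0,0,-0.73,0,0,0,-1],[0,0,-0.82,0,0,0,-1],[0,0,-0.87,0,0,0,-1]]]'

```text
t: 19.45
eef_pos: [514.1, 199.4, 418.9]
tcp_rot: [-3.141, -0.002, -0.002]
ft_force: [1.1, 0.1, -2.3]
opening: 0.356
grip_force: 30.0
```

Call:
arm_command --rows '[[[0,0.04,0,0,0,0,-1],[0,0.11,0,0,0,0,-1],[0,0.2,0,0,0,0,-1],[0,0.31,0,0,0,0,-1],[0,0.42,0,0,0,0,-1],[0,0.53,0,0,0,0,-1],[0,0.65,0,0,0,0,-1],[0,0.76,0,0,0,0,-1],[0,0.88,0,0,0,0,-1],[0,1,0,0,0,0,-1]]]'

```text
t: 20.28
eef_pos: [513.6, 47.4, 415.8]
tcp_rot: [3.141, 0.002, -0.003]
ft_force: [0.7, -0.0, -2.0]
opening: 0.353
grip_force: 30.0
```

Call:
arm_command --rows '[[[-0.01,0.12,0,0,0,0,-1],[-0.02,0.24,0,0,0,0,-1],[-0.03,0.36,0,0,0,0,-1],[-0.04,0.48,0,0,0,0,-1],[-0.05,0.6,0,0,0,0,-1],[-0.06,0.7,0,0,0,0,-1],[-0.07,0.8,0,0,0,0,-1],[-0.08,0.88,0,0,0,0,-1],[-0.08,0.95,0,0,0,0,-1],[-0.08,1,0,0,0,0,-1]]]'

```text
t: 21.12
eef_pos: [501.5, -102.1, 416.3]
tcp_rot: [-3.141, 0.001, -0.003]
ft_force: [0.8, 0.7, -1.4]
opening: 0.352
grip_force: 30.0
```

Call:
arm_command --rows '[[[-0.02,0.07,0,0,0,0,-1],[-0.04,0.14,0,0,0,0,-1],[-0.06,0.22,0,0,0,0,-1],[-0.08,0.3,0,0,0,0,-1],[-0.08,0.36,0,0,0,0,-1],[-0.08,0.4,0,0,0,0,-1],[-0.08,0.42,0,0,0,0,-1],[-0.08,0.42,0,0,0,0,-1],[-0.08,0.42,0,0,0,0,-1]]]'

```text
t: 21.87
eef_pos: [489.6, -163.5, 416.7]
tcp_rot: [-3.142, 0.0, -0.002]
ft_force: [0.7, 0.3, -2.2]
opening: 0.353
grip_force: 30.0
```

Call:
arm_command --rows '[[[0,0,0.05,0,0,0,-1],[0,0,0.15,0,0,0,-1],[0,0,0.27,0,0,0,-1],[0,0,0.4,0,0,0,-1],[0,0,0.53,0,0,0,-1],[0,0,0.64,0,0,0,-1],[0,0,0.73,0,0,0,-1],[0,0,0.8,0,0,0,-1],[0,0,0.85,0,0,0,-1],[0,0,0.85,0,0,0,-1]]]'

```text
t: 22.7
eef_pos: [489.5, -163.2, 287.7]
tcp_rot: [-3.141, 0.002, -0.001]
ft_force: [-0.6, -0.3, -2.3]
opening: 0.352
grip_force: 30.0
```

Call:
arm_command --rows '[[[0,0,0.006,0,0,0,-1],[0,0,0.012,0,0,0,-1],[0,0,0.018,0,0,0,-1],[0,0,0.021,0,0,0,-1],[0,0,0.021,0,0,0,-1],[0,0,0.021,0,0,0,-1]]]'

```text
t: 23.2
eef_pos: [489.7, -163.7, 286.5]
tcp_rot: [3.141, -0.001, -0.002]
ft_force: [-0.4, 0.8, 1.2]
opening: 0.352
grip_force: 30.0
```

Call:
arm_command --rows '[[[0,0,0,0,0,0,0.3],[0,0,0,0,0,0,0.3],[0,0,0,0,0,0,0.3],[0,0,0,0,0,0,0.3],[0,0,-0.15,0,0,0,0.3],[0,0,-0.4,0,0,0,0.3],[0,0,-0.65,0,0,0,0.3],[0,0,-0.9,0,0,0,0.3],[0,0,-0.9,0,0,0,0.3],[0,0,-0.9,0,0,0,0.3]]]'

```text
t: 24.03
eef_pos: [489.4, -163.5, 422.8]
tcp_rot: [3.14, -0.004, -0.002]
ft_force: [-0.6, -0.1, -0.9]
opening: 0.646
grip_force: 0.0
```

Call:
arm_command --rows '[[[0,-0.5,0,0,0,0,0.3],[0,-1,0,0,0,0,0.3],[0,-1,0,0,0,0,0.3],[0,-1,0,0,0,0,0.3],[0,-1,0,0,0,0,0.3]]]'

```text
t: 24.45
eef_pos: [489.3, -10.1, 419.7]
tcp_rot: [-3.141, 0.002, 0.001]
ft_force: [1.4, -0.4, -0.5]
opening: 0.65
grip_force: 0.0
```

Call:
arm_command --rows '[[[0.05,-0.5,0,0,0,0,0.3],[0.12,-1,0,0,0,0,0.3],[0.12,-1,0,0,0,0,0.3],[0.12,-1,0,0,0,0,0.3]]]'

```text
t: 24.78
eef_pos: [508.3, 138.8, 419.7]
tcp_rot: [3.142, 0.002, -0.001]
ft_force: [-0.6, 0.6, -0.6]
opening: 0.649
grip_force: 0.0
```

Call:
arm_command --rows '[[[0,-0.5,0,0,0,0,0.3],[0,-0.94,0,0,0,0,0.3],[0,-0.94,0,0,0,0,0.3],[0,-0.94,0,0,0,0,0.3],[0,-0.94,0,0,0,0,0.3],[0,-0.94,0,0,0,0,0.3],[0,-0.94,0,0,0,0,0.3]]]'

```text
t: 25.37
eef_pos: [508.6, 276.4, 420.1]
tcp_rot: [3.141, 0.002, -0.002]
ft_force: [0.6, -1.0, -0.3]
opening: 0.655
grip_force: 0.0
```

```bash
python3 caps.py
```

```text
25.3667 [508.6 276.4 420.1] 0.6554499089005645
[258. 198.] z 143.8 xy [507.1 280. ] r 16.0
```

Call:
arm_command --rows '[[[-0.01,-0.022,0.1,0,0,0,0.3],[-0.01,-0.022,0.3,0,0,0,0.3],[-0.01,-0.022,0.46,0,0,0,0.3],[-0.01,-0.022,0.59,0,0,0,0.3],[-0.01,-0.022,0.67,0,0,0,0.3],[-0.01,-0.022,0.73,0,0,0,0.3],[-0.01,-0.022,0.73,0,0,0,0.3],[-0.01,-0.022,0.73,0,0,0,0.3]]]'

```text
t: 26.08
eef_pos: [507.3, 280.0, 311.7]
tcp_rot: [3.141, 0.0, -0.003]
ft_force: [-0.1, 0.4, -0.1]
opening: 0.649
grip_force: 0.0
```

Call:
arm_command --rows '[[[0,0,0,0,0,0,-1],[0,0,0,0,0,0,-1],[0,0,0,0,0,0,-1],[0,0,0,0,0,0,-1],[0,0,0,0,0,0,-1],[0,0,0,0,0,0,-1],[0,0,0,0,0,0,-1],[0,0,0,0,0,0,-1]]]'

```text
t: 26.75
eef_pos: [507.0, 280.7, 311.9]
tcp_rot: [-3.142, -0.001, -0.002]
ft_force: [0.2, -0.7, 4.6]
opening: 0.353
grip_force: 30.0
```

Call:
arm_command --rows '[[[0,0,-0.04,0,0,0,-1],[0,0,-0.11,0,0,0,-1],[0,0,-0.2,0,0,0,-1],[0,0,-0.31,0,0,0,-1],[0,0,-0.43,0,0,0,-1],[0,0,-0.56,0,0,0,-1],[0,0,-0.69,0,0,0,-1],[0,0,-0.81,0,0,0,-1],[0,0,-0.91,0,0,0,-1],[0,0,-0.97,0,0,0,-1]]]'

```text
t: 27.58
eef_pos: [506.7, 280.7, 459.4]
tcp_rot: [-3.141, -0.002, -0.002]
ft_force: [0.4, -0.6, -1.9]
opening: 0.351
grip_force: 30.0
```

Call:
arm_command --rows '[[[0,0.04,0,0,0,0,-1],[0,0.11,0,0,0,0,-1],[0,0.2,0,0,0,0,-1],[0,0.31,0,0,0,0,-1],[0,0.42,0,0,0,0,-1],[0,0.53,0,0,0,0,-1],[0,0.65,0,0,0,0,-1],[0,0.76,0,0,0,0,-1],[0,0.88,0,0,0,0,-1],[0,1,0,0,0,0,-1]]]'

```text
t: 28.42
eef_pos: [506.3, 128.7, 456.0]
tcp_rot: [3.141, 0.002, -0.002]
ft_force: [-0.3, 0.0, -2.0]
opening: 0.353
grip_force: 30.0
```

Call:
arm_command --rows '[[[0,0.1,0,0,0,0,-1],[0,0.2,0,0,0,0,-1],[0,0.3,0,0,0,0,-1],[0,0.4,0,0,0,0,-1],[0,0.5,0,0,0,0,-1],[0,0.6,0,0,0,0,-1],[0,0.7,0,0,0,0,-1],[0,0.8,0,0,0,0,-1],[0,0.9,0,0,0,0,-1],[0,1,0,0,0,0,-1]]]'

```text
t: 29.25
eef_pos: [505.7, -21.1, 456.1]
tcp_rot: [-3.142, 0.002, -0.003]
ft_force: [0.1, -0.6, -2.4]
opening: 0.353
grip_force: 30.0
```

Call:
arm_command --rows '[[[-0.01,0.1,0,0,0,0,-1],[-0.02,0.2,0,0,0,0,-1],[-0.03,0.3,0,0,0,0,-1],[-0.04,0.4,0,0,0,0,-1],[-0.05,0.5,0,0,0,0,-1],[-0.06,0.6,0,0,0,0,-1],[-0.07,0.7,0,0,0,0,-1],[-0.08,0.8,0,0,0,0,-1],[-0.09,0.9,0,0,0,0,-1],[-0.1,1,0,0,0,0,-1]]]'

```text
t: 30.08
eef_pos: [490.1, -170.9, 456.1]
tcp_rot: [-3.141, 0.002, -0.003]
ft_force: [0.0, -0.0, -2.7]
opening: 0.352
grip_force: 30.0
```

Call:
arm_command --rows '[[[-0.02,0.1,0,0,0,0,-1],[-0.04,0.19,0,0,0,0,-1],[-0.06,0.28,0,0,0,0,-1],[-0.07,0.36,0,0,0,0,-1],[-0.07,0.42,0,0,0,0,-1],[-0.07,0.47,0,0,0,0,-1],[-0.07,0.5,0,0,0,0,-1],[-0.07,0.5,0,0,0,0,-1],[-0.07,0.5,0,0,0,0,-1]]]'

```text
t: 30.83
eef_pos: [480.5, -244.2, 456.9]
tcp_rot: [-3.141, 0.0, -0.002]
ft_force: [0.3, 0.8, -1.9]
opening: 0.355
grip_force: 30.0
```

```bash
python3 - <<'E'
from h import *
s=state();print(s['t'],s['eef_pos'],s['opening'],s['grip_force'])
p,d=read_camera('scene')
cv2.imwrite('pics/s5.png',cv2.resize(p[90:260,50:280,::-1],(800,591),interpolation=cv2.INTER_CUBIC))
E
```

```text
30.8333 [ 480.47178075 -244.18786866  456.92015867] 0.3547933405741093 29.98758316040039
```

View pics/s5.png

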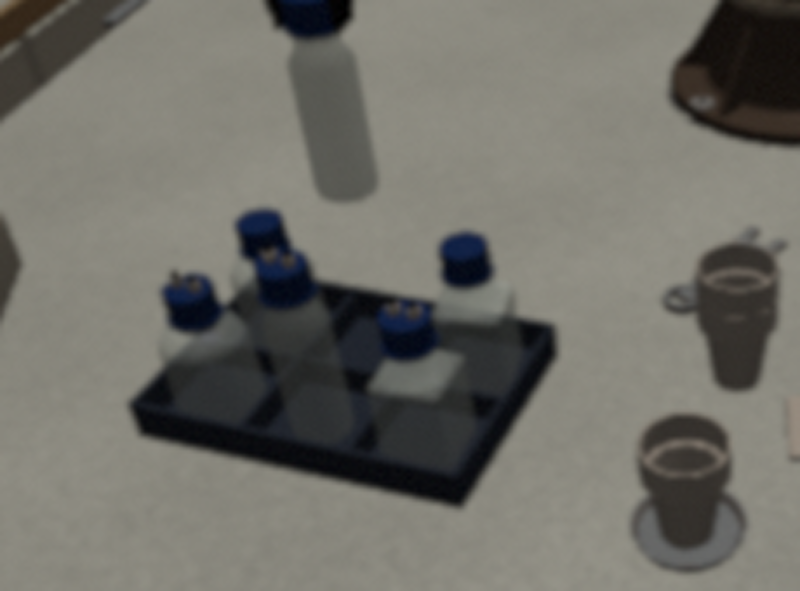

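The fresh round (262,235) and square (465,265) stand in front of their used counterparts, and the slim is held over the middle column. Lowering.

Call:
arm_command --rows '[[[0,0,0.05,0,0,0,-1],[0,0,0.16,0,0,0,-1],[0,0,0.3,0,0,0,-1],[0,0,0.45,0,0,0,-1],[0,0,0.59,0,0,0,-1],[0,0,0.72,0,0,0,-1],[0,0,0.82,0,0,0,-1],[0,0,0.9,0,0,0,-1],[0,0,0.945,0,0,0,-1],[0,0,0.945,0,0,0,-1]]]'

```text
t: 31.72
eef_pos: [480.4, -243.9, 313.9]
tcp_rot: [-3.14, 0.002, -0.001]
ft_force: [-0.5, 0.3, -2.5]
opening: 0.349
grip_force: 30.0
```

Call:
arm_command --rows '[[[0,0,0.006,0,0,0,-1],[0,0,0.012,0,0,0,-1],[0,0,0.018,0,0,0,-1],[0,0,0.022,0,0,0,-1],[0,0,0.022,0,0,0,-1],[0,0,0.022,0,0,0,-1]]]'

```text
t: 32.22
eef_pos: [480.4, -244.3, 312.3]
tcp_rot: [3.141, -0.0, -0.002]
ft_force: [-0.2, -0.7, -2.3]
opening: 0.354
grip_force: 30.0
```

Call:
arm_command --rows '[[[0,0,0.004,0,0,0,-1],[0,0,0.007,0,0,0,-1],[0,0,0.007,0,0,0,-1],[0,0,0.007,0,0,0,-1],[0,0,0.007,0,0,0,-1]]]'

```text
t: 32.63
eef_pos: [480.6, -244.4, 311.8]
tcp_rot: [3.141, -0.001, -0.002]
ft_force: [-0.4, -0.4, 6.3]
opening: 0.353
grip_force: 30.0
```

Contact. I'll release, rise and move off so I can check.

Call:
arm_command --rows '[[[0,0,0,0,0,0,0.2],[0,0,0,0,0,0,0.2],[0,0,0,0,0,0,0.2],[0,0,0,0,0,0,0.2],[0,0,-0.15,0,0,0,0.2],[0,0,-0.4,0,0,0,0.2],[0,0,-0.65,0,0,0,0.2],[0,0,-0.9,0,0,0,0.2],[0,0,-0.9,0,0,0,0.2],[0,0,-0.9,0,0,0,0.2]]]'

```text
t: 33.47
eef_pos: [480.3, -244.1, 447.7]
tcp_rot: [3.139, -0.003, -0.002]
ft_force: [-0.8, -0.2, -0.8]
opening: 0.6
grip_force: 0.0
```

Call:
arm_command --rows '[[[-0.2,0.5,0,0,0,0,0.2],[-0.4,1,0,0,0,0,0.2],[-0.4,1,0,0,0,0,0.2],[-0.4,1,0,0,0,0,0.2],[-0.4,1,0,0,0,0,0.2],[-0.4,1,0,0,0,0,0.2]]]'

```text
t: 33.97
eef_pos: [419.3, -395.7, 444.0]
tcp_rot: [-3.139, 0.002, -0.005]
ft_force: [0.2, -0.1, -0.9]
opening: 0.597
grip_force: 0.0
```

Call:
arm_command --rows '[[[-0.2,0.5,0,0,0,0,0.2],[-0.4,1,0,0,0,0,0.2],[-0.4,1,0,0,0,0,0.2],[-0.4,1,0,0,0,0,0.2],[-0.4,1,0,0,0,0,0.2],[-0.4,1,0,0,0,0,0.2]]]'

```text
t: 34.47
eef_pos: [359.7, -544.5, 444.3]
tcp_rot: [-3.139, 0.001, -0.003]
ft_force: [-0.2, -0.3, -0.2]
opening: 0.598
grip_force: 0.0
```

```bash
python3 - <<'E'
from h import *
s=state();print(s['t'],s['eef_pos'],s['opening'])
a,_=read_camera('scene');b,_=read_camera('top')
cv2.imwrite('pics/fin.png',np.hstack([cv2.resize(a[80:280,70:300,::-1],(400,348)),cv2.resize(b[130:260,220:420,::-1],(400,348*1),interpolation=cv2.INTER_CUBIC)]))
E
```

```text
34.4667 [ 359.72954463 -544.53506532  444.26703165] 0.5982651640492989
```

View pics/fin.png

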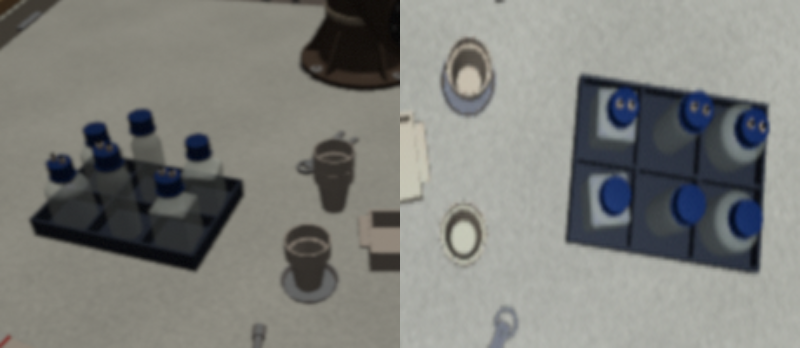

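In the top view (right half) the fresh square (615,195), slim (688,205) and round (745,217) each stand in front of their own kind. The beaker is in the dish at (468,75) and the stack is in place at (463,235), so I'm handing in.

```bash
python3 -c "
from cell import *
print(job_done())"
```

```text
the job is handed in; nothing more can be done
None
```

I've handed in the job: the three fresh bottles stand in the front row, each in front of its matching used bottle, and the top beaker stands in the spill dish. The final pictures show the used bottles and the other two beakers still in place; the hand-in returned no verdict.

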